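Gauge the depth of a heater-block well

TASK

Take the depth gauge from its stand and lower its rod into the orange-ringed well of the heating block, then press gently down until the rod touches the well's bottom and the brass collar, pushed up along the rod by the block, lies on the block's top face. Let go and leave the gauge standing there upright so that its depth can be read. Do not press hard, and leave the cassettes and the timer alone.

Things in the scene. Friction and masses are not known exactly. Their poses are not given: they have to be found in the camera images.
- gauge: depth gauge, loose, about 150 g in all, standing upright in its stand: a straight steel rod 10 mm in diameter, on its top end a black round grip 22 mm in diameter, 36 mm tall (84 to 120 mm above the foot). Origin at the centre of the rod's flat foot, z up along the rod to the grip; round, so its yaw does not matter. Grip it across the black grip from above
- gauge_grip (a point): centre of the gauge's black grip, 102 mm above the rod's foot
- gauge_tip (a point): centre of the rod's flat foot (its lower end)
- collar (a joint): position of the brass collar (30 mm in diameter, 14 mm tall) that slides stiffly on the gauge's rod, in m: 0 with its lower face 20 mm above the rod's foot, growing to 0.046 as it is pushed up towards the grip; starts between 0 and 0.006. It takes about 3 N to slide it and it stays where it is left, so the depth read is 20 mm plus this value
- collar_face (a point): centre of the collar's flat lower face
- stand: fixed blue square stand 56 mm wide and 34 mm tall on a dark foot 66 mm square; the gauge stands in a hole 12 mm wide and 20 mm deep in the middle of its top. Origin at the centre of its underside, z up
- heater: fixed dry-block heater: a bare aluminium block 56 x 126 mm whose flat top face is 78 mm above the origin, in a grey housing 97 x 166 mm and 54 mm tall. Three blind wells in a row along its own y, at y = -40, 0 and +40 mm, each 12.5 mm wide with a 2 mm chamfer at the mouth. Origin at the centre of the underside, z up
- ring_orange: thin painted orange ring, 37 mm across, on the block's top face round the mouth of the well to be gauged; origin at the centre of that well's mouth, level with the top face. Which of the three wells it marks changes. This well's depth is not known: anywhere from 28 to 58 mm, ending on a firm pad that yields about 1 mm per 8 N; more than 16 N on the gauge does damage
- ring_blue: the same ring in blue round another well, not to be gauged (66 mm deep)
- ring_black: the same ring in black round another well, not to be gauged (66 mm deep)
- cassette_1: yellow tissue cassette with a wax block, 28 x 40 x 13 mm, a bystander; origin at the centre of its underside
- cassette_3: blue tissue cassette with a wax block, 28 x 40 x 13 mm, a bystander; origin at the centre of its underside
- timer: white bench timer 62 x 62 x 23 mm, a bystander; origin at the centre of its underside

How it is judged (in metres and radians):
On the way, in this order (a step that is already met when the one before it is completed fails the run):
1. the gauge is lifted out of its stand (z of gauge_tip in the frame of stand above 0.045 m), for 0.1 s.
2. the rod is inside the orange-ringed well, at least 10 mm below the top face (horizontal distance between gauge_tip and ring_orange below 0.004 m and z of gauge_tip in the frame of ring_orange below -0.01 m), for 0.05 s.
At the end, for the whole second after the job is handed in: the gauge stands released, at rest and upright (within 0.12 rad) in the orange-ringed well, its foot within 1.7 mm of the well's bottom and the collar's lower face within 2.2 mm of the block's top face (horizontal distance between gauge_tip and ring_orange below 0.004 m and distance between gauge_tip and well_pad_c0 below 0.0039 m and z of collar_face in the frame of ring_orange below 0.0022 m and angle between gauge's own z axis and vertical below 0.12 rad and linear speed of gauge below 0.01 m/s and contact force between the fingers and gauge below 0.05 N); the robot touches nothing.
It fails at once if the gauge is pressed against the heater block with more than 16 N (contact force between gauge and heater above 16 N).
It fails at once if the rod is pressed on the well's bottom with more than 16 N (contact force between gauge and well_pad_c0 above 16 N).
It fails at once if a cassette or the timer is moved by more than 15 mm (distance of any of cassette_1, cassette_3, timer from where it was at the start of the episode above 0.015 m).
It also fails if it takes over 48 s, if anything falls off the work surface, if the arm or the gripper's body presses on something with over 40 N, if the wrist force passes 120 N, or if a joint passes its speed limit or range.

ROBOT

A 7-joint arm with a two-finger parallel gripper is mounted at the origin on a cart in front of the work surface, level with it; the furniture and walls round the work are solid. World frame = base frame: x ahead of the robot, y to its left, z up, the work surface at z = 0. Lengths are in m, angles in degrees, forces in N, time in s.
With the tool pointing down it reaches from about 0.4 to 0.875 m from the base axis. Payload 6.5 kg.
Tool frame: the origin (TCP) lies on the centre line of the jaws, within the pads' length; the fingertips stand 8 mm ahead of it and the grasp point (between the pads) lies 11 mm behind it; z points along the fingers, y is the direction in which the jaws open and shut (so a half turn about z gives the same grasp; the last joint's range is limited). The gripper opens to 88 mm and grips with 3 to 60 N. Pads are 18 mm wide; open, the fingers measure 123 mm over their backs; the gripper's body (75 mm by 187 mm) begins 45 mm behind the grasp point.
Start: joints at [-80.627, 30.733, -0.252, 88.115, 0.149, 61.152, -4.079], TCP at [0.148, 0.633, 0.247] pointing down, gripper open.
Joint ranges: [-154.64, 154.64], [-21.42, 123.67], [-72.66, 72.17], [13.99, 137.28], [-74.86, 254.86], [10.95, 109.41], [-158.01, 158.01]. Speed limits (degrees/s): [136.94, 136.94, 180, 180, 180, 180, 180].

INTERFACE

Orientations are given as a 3x3 rotation matrix whose columns are the frame's x, y, z axes.
In Python, from bench import r gives the robot as it stands. The module is installed in compiled form; this text tells all that it offers.
- The arm moves only by the shell command python3 -m creep 'ROWS' [FORCE]. ROWS is JSON, a list of rows, each an object with "claw": the closure in counts, from 0 (fully open) to 255 (shut); "slide": the shift along the tool's x, y, z in mm, a list of three; "twist": the turn, a rotation vector about the tool's x, y, z in rad, a list of three. A call has 1 to 8 rows; each row shifts and turns the commanded pose from where the row before left it, along the tool's axes as they then stand; what a row does not reach is not made up. A row lasts 1/10 s, in which the tool goes at most 50 mm and 8.59 degrees, less where a joint would pass 70% of its speed; a pose out of reach is approached as far as the arm can. A call is refused whole if a number of a shift passes 50 or a number of a turn 0.15, either way. A call with a gripper value outside its range is refused whole. The fingers move at their own pace and stop on an object; FORCE is the grip in N (left out, the last holds). Time passes only in rows, so rows that do not move let the fingers close. It gives the time, the measured TCP pose, the force and the opening at its end, in the units of the state.
- r.get_state(): the state, without advancing time (a new reading comes with each control period).
- r.grab_frame(name): name is "scene" or "top" or "wrist"; returns a dict with "pixels" (400x640x3 uint8, red, green, blue), "depth" (400x640 float32, m along the optical axis (not along the pixel's ray), 0 where there is no reading), "camera_matrix" (3x3 intrinsics, pixels), "rvec" (rotation vector, rad) and "tvec" (3), from world to camera coordinates, as OpenCV has them; the wrist camera has in their place "hand_eye" (4x4, takes a point from camera to tool coordinates, whose origin is the TCP and whose axes are the flange's). Camera axes: x right, y down, z forward; pixel columns grow to the right and rows downward; lengths in m; the calibration is good to about 2 mm. The wrist camera is an equidistant fisheye: a pixel r from the principal point sees the ray r / f radians off the axis. A picture is of the moment at which its call begins: read the wrist's pose just before it.
- r.sign_off(): hands the job in, once; it reports no verdict.
Trained networks look in a picture, given as the dict that the camera call returned (one of the last four; its "shot" number tells which), for a name from the list of things; names that differ only in an ending like _2 or _b are one class to them, and where a whole thing is asked for, a point or a joint stands for the part that bears it (a point fixed in the world has none). Each returns a list of dicts, best first, with "confidence" (0 to 1); they miss things now and then, are a little off and sometimes report something else, mostly with a low value. They report only what shows in the picture. A call takes as long as a camera call.
- r.look_for(picture, name): "position" ([x, y, z] in m, in world coordinates, good to about 4 mm: the middle of the surface that is visible of it).
- r.masks_of(picture, name): "mask" (400x640 bool, what is visible of it).
The state is a dict: "time": time; "joints": joint angles; "joint_vel": joint speeds; "joint_efforts": joint torques, N m; "tool_pos": TCP position; "tool_rot": TCP orientation; "wrist_force": force on the tool from outside, world axes, zero at the start; "moment": the same for the moment, N m; "gripper_width": opening from 0.0 (shut) to 1.0 (fully open).
Only numpy, scipy, OpenCV 4.12 (cv2) and the standard library are available. Lean on these libraries where they do the work, as an engineer would, in place of code of your own. Each camera call takes 0.05 s, during which the arm holds its last target. There are 200 camera calls.

## Working session

There is one attempt and no reset: what is moved stays moved. The work goes in short steps, Python scripts to look and compute and a shell command to move; the robot and the scene stay as the last step left them, time stands still between calls to the robot, and variables do not carry over. Pictures are saved under pics/ and viewed, about 8 in all and at most 12, crops included, and the job is handed in when it is done.

```bash
mkdir -p pics
cat > h.py <<'E'
import numpy as np, cv2
from bench import r
def w2c(p):
    R=cv2.Rodrigues(np.array(p["rvec"],float))[0]; return R,np.array(p["tvec"],float).ravel()
def cloud(p):
    K=np.array(p["camera_matrix"]); d=p["depth"]; v,u=np.mgrid[:400,:640]
    c=np.stack([(u-K[0,2])/K[0,0]*d,(v-K[1,2])/K[1,1]*d,d],-1)
    R,t=w2c(p); return (c-t)@R
def save(p,n): cv2.imwrite("pics/"+n,p["pixels"][:,:,::-1])
E
python3 - <<'E'
from h import *
s=r.get_state(); print(s["time"],s["tool_pos"],np.round(s["tool_rot"],3).tolist(),s["wrist_force"],s["gripper_width"])
im=[]
for c in("scene","top"):
    p=r.grab_frame(c); im.append(p["pixels"]); W=cloud(p)
    R,t=w2c(p); print(c,"cam at",np.round(-R.T@t,3))
    for n in("gauge","stand","heater","ring_orange","ring_blue","ring_black","cassette_1","cassette_3","timer","collar"):
        l=r.look_for(p,n); print(n,[(np.round(a["position"],4).tolist(),round(a["confidence"],2)) for a in l[:2]])
        m=r.masks_of(p,n)
        if m and m[0]["mask"].any():
            k=m[0]["mask"]; q=W[k&(p["depth"]>0)]; vv,uu=np.where(k)
            print("   px",uu.mean().round(),vv.mean().round(),"n",k.sum(),"med",np.round(np.median(q,0),4) if len(q) else "", "min",np.round(np.percentile(q,2,0),3),"max",np.round(np.percentile(q,98,0),3))
cv2.imwrite("pics/a.png",cv2.resize(np.vstack(im)[:,:,::-1],(480,600)))
save({"pixels":im[1]},"top.png")
save({"pixels":im[0]},"scene.png")
E
```

```text
0.0 [0.14796619 0.63235132 0.24586825] [[-0.974, 0.228, -0.0], [0.228, 0.974, -0.002], [-0.0, -0.002, -1.0]] [-0.82148841 -0.11914254 -0.35251305] 0.9979758584709819
scene cam at [0.333 0.703 0.948]
gauge [([0.4482, -0.298, 0.0959], 0.65)]
   px 352.0 116.0 n 141 med [ 0.449  -0.2998  0.0937] min [ 0.439 -0.315  0.043] max [ 0.46  -0.292  0.137]
stand []
   px 352.0 133.0 n 455 med [ 0.4445 -0.2918  0.0255] min [ 0.412 -0.367 -0.001] max [ 0.487 -0.268  0.05 ]
heater [([0.4818, -0.0617, 0.0554], 0.84)]
   px 328.0 178.0 n 2021 med [ 0.4802 -0.0643  0.0557] min [ 0.437 -0.173  0.01 ] max [ 0.532 -0.013  0.081]
ring_orange []
   px 349.0 267.0 n 173 med [0.3883 0.1652 0.01  ] min [0.37  0.145 0.003] max [0.408 0.182 0.016]
ring_blue []
   px 349.0 267.0 n 187 med [0.3875 0.1651 0.0093] min [0.369 0.143 0.001] max [0.407 0.182 0.016]
ring_black []
   px 328.0 178.0 n 2009 med [ 0.4809 -0.0639  0.0558] min [ 0.437 -0.17   0.012] max [ 0.532 -0.013  0.081]
cassette_1 [([0.3916, 0.1645, 0.0072], 0.64), ([0.4128, 0.2521, 0.0039], 0.46)]
   px 349.0 267.0 n 170 med [0.3879 0.1652 0.0102] min
[... 992 characters left out ...]
0.097   0.0577] min [ 0.439 -0.177  0.029] max [ 0.534 -0.018  0.084]
ring_orange []
ring_blue []
ring_black []
cassette_1 [([0.3876, 0.1583, 0.0147], 0.63)]
   px 251.0 216.0 n 138 med [0.4101 0.2491 0.0079] min [ 0.389  0.228 -0.004] max [0.432 0.272 0.017]
cassette_3 [([0.3876, 0.1583, 0.0147], 0.63)]
   px 251.0 216.0 n 138 med [0.4101 0.2491 0.0079] min [ 0.389  0.228 -0.004] max [0.432 0.272 0.017]
timer [([0.409, 0.3624, 0.0219], 0.61)]
   px 216.0 216.0 n 390 med [0.4082 0.3619 0.0215] min [ 0.38   0.333 -0.001] max [0.441 0.393 0.027]
collar [([0.4468, -0.3024, 0.0472], 0.45)]
   px 426.0 203.0 n 132 med [ 0.4484 -0.3043  0.0792] min [ 0.438 -0.348  0.003] max [ 0.469 -0.295  0.139]
```

View pics/top.png

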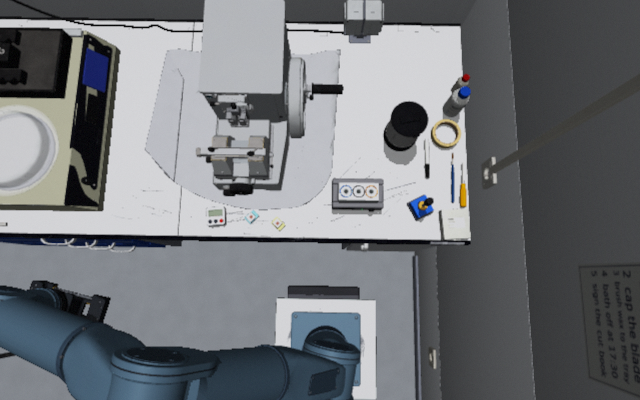

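View pics/scene.png

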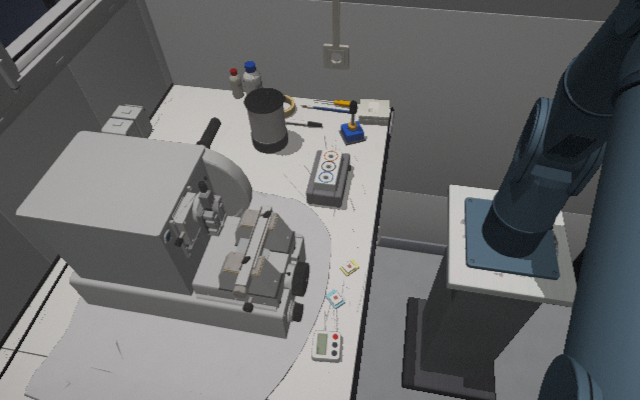

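The top view shows the stand with the gauge at (421,205). The heater is at (358,193), with its wells in a row from blue (345) through black (358) to orange (371,191), which is the right-most, towards −y. The timer and cassettes are at (216–278, 216–225). Next I check obstacle heights and ring positions.

Run:
```python
from h import *
s=r.get_state()
H={}
for c in("scene","top"):
    p=r.grab_frame(c); W=cloud(p); ok=p["depth"]>0
    for P in W[ok]:
        k=(int(np.floor(P[0]/.05)),int(np.floor(P[1]/.05)))
        if 4<=k[0]<17 and -9<=k[1]<10: H.setdefault(k,[]).append(P[2])
    hsv=cv2.cvtColor(p["pixels"],cv2.COLOR_RGB2HSV)
    top=ok&(abs(W[...,2]-.078)<.012)&(abs(W[...,0]-.48)<.05)&(abs(W[...,1]+.095)<.09)
    for n,lo,hi in(("or",3,25),("bl",95,125)):
        k=top&(hsv[...,0]>=lo)&(hsv[...,0]<=hi)&(hsv[...,1]>70)
        print(c,n,k.sum(),W[k].mean(0).round(4) if k.any() else "")
    q=W[top]; print(q.shape, np.percentile(q,[2,98],0).round(3).tolist(),cv2.minAreaRect(q[:,:2].astype(np.float32)))
print("rows x from .2, cols y -.45...; cm")
for i in range(4,17): print("%.2f"%(i*.05),["%d"%(100*np.percentile(H[(i,j)],97)) if (i,j) in H else "." for j in range(-9,10)])
```

```text
scene or 26 [ 0.485  -0.1341  0.0795]
scene bl 15 [ 0.4858 -0.0583  0.0793]
(780, 3) [[0.458, -0.158, 0.067], [0.513, -0.033, 0.083]] ((0.4862242639064789, -0.09701040387153625), (0.05705484375357628, 0.13056433200836182), 0.14100393652915955)
top or 8 [ 0.4857 -0.1389  0.0792]
top bl 10 [ 0.489  -0.0498  0.0795]
(694, 3) [[0.46, -0.159, 0.069], [0.515, -0.036, 0.084]] ((0.4876706004142761, -0.0982133150100708), (0.057442039251327515, 0.12486357986927032), 0.8200852274894714)
rows x from .2, cols y -.45...; cm
0.20 ['-83', '-83', '-83', '-83', '-83', '-83', '-84', '-84', '-83', '-83', '-84', '-83', '-84', '-83', '-83', '-83', '-83', '-83', '-83']
0.25 ['-83', '-83', '-83', '-83', '-84', '-84', '-84', '-83', '-83', '-83', '-84', '-83', '-83', '-84', '-83', '-83', '-83', '-83', '-83']
0.30 ['3', '3', '0', '0', '0', '0', '0', '0', '0', '0', '0', '0', '0', '0', '0', '0', '0', '0', '0']
0.35 ['4', '4', '0', '0', '0', '0', '0', '0', '0', '0', '0', '0', '1', '0', '0', '2', '2', '0', '0']
0.40 ['4', '4', '13', '12', '0', '5', '5', '5', '5', '0', '0', '0', '1', '1', '1', '2', '2', '0', '0']
0
[... 176 characters left out ...]
, '23', '23', '23', '10', '1', '1']
0.55 ['1', '0', '1', '0', '0', '0', '0', '0', '2', '2', '1', '11', '24', '26', '24', '27', '24', '1', '0']
0.60 ['0', '0', '1', '16', '16', '0', '0', '0', '2', '1', '22', '22', '23', '35', '36', '23', '10', '0', '0']
0.65 ['2', '2', '1', '17', '17', '16', '0', '0', '2', '2', '27', '33', '34', '34', '34', '34', '10', '0', '0']
0.70 ['2', '2', '0', '17', '17', '16', '0', '0', '26', '26', '28', '34', '34', '34', '34', '34', '10', '0', '0']
0.75 ['15', '11', '0', '16', '16', '0', '0', '0', '26', '26', '29', '34', '34', '34', '34', '34', '10', '1', '0']
0.80 ['15', '10', '0', '0', '0', '0', '0', '0', '4', '2', '27', '34', '34', '34', '34', '34', '10', '0', '0']
```

```bash
python3 -m creep '[{"claw":0,"slide":[-40,-33,-9],"twist":[0,0,0]},{"claw":0,"slide":[-40,-33,-9],"twist":[0,0,0]},{"claw":0,"slide":[-40,-33,-9],"twist":[0,0,0]},{"claw":0,"slide":[-40,-33,-9],"twist":[0,0,0]},{"claw":0,"slide":[-40,-33,-9],"twist":[0,0,0]},{"claw":0,"slide":[-40,-33,-9],"twist":[0,0,0]},{"claw":0,"slide":[-40,-33,-9],"twist":[0,0,0]},{"claw":0,"slide":[-40,-33,-9],"twist":[0,0,0]}]' 20; python3 -c "
from h import *
s=r.get_state();print(np.round(s['joints'],1),np.round(s['tool_rot'],3).tolist())"
```

```text
time: 3.0
tool_pos: [0.3879, 0.3177, 0.3158]
tool_rot: [[-0.974, 0.228, 0.001], [0.228, 0.974, 0.001], [-0.0, 0.001, -1.0]]
wrist_force: [1.0, 0.2, 0.3]
gripper_width: 1.002
[-51.3  11.7   8.  106.1  -1.8  62.3  34.2] [[-0.974, 0.228, 0.001], [0.228, 0.974, 0.001], [-0.0, 0.001, -1.0]]
```

```bash
python3 -m creep '[{"claw":0,"slide":[-15,-45,0],"twist":[0,0,0]},{"claw":0,"slide":[-15,-45,0],"twist":[0,0,0]},{"claw":0,"slide":[-15,-45,0],"twist":[0,0,0]},{"claw":0,"slide":[-15,-45,0],"twist":[0,0,0]},{"claw":0,"slide":[-15,-45,0],"twist":[0,0,0]},{"claw":0,"slide":[-15,-45,0],"twist":[0,0,0]},{"claw":0,"slide":[-15,-45,0],"twist":[0,0,0]},{"claw":0,"slide":[-15,-45,0],"twist":[0,0,0]}]'
python3 - <<'E'
from h import *
s=r.get_state();print(np.round(s['joints'],1),np.round(s['tool_rot'],3).tolist(),s["tool_pos"])
p=r.grab_frame("wrist"); save(p,"w1.png"); print(p["camera_matrix"],p["hand_eye"])
E
```

```text
time: 3.8
tool_pos: [0.4217, -0.0603, 0.3156]
tool_rot: [[-0.974, 0.228, 0.001], [0.228, 0.974, 0.001], [-0.001, 0.001, -1.0]]
wrist_force: [2.2, 0.1, 0.1]
gripper_width: 1.003
[-24.5   3.   28.  116.5  -1.6  60.8  81.1] [[-0.974, 0.228, 0.001], [0.228, 0.974, 0.001], [-0.001, 0.001, -1.0]] [ 0.4217144  -0.06027086  0.31556573]
[[309.70691629   0.         317.05908497]
 [  0.         309.70691629 201.61723734]
 [  0.           0.           1.        ]] [[-4.94374291e-04 -9.50665814e-01 -3.10216482e-01  7.98859017e-02]
 [ 9.99999723e-01 -2.97398922e-04 -6.82256352e-04 -1.75447779e-04]
 [ 5.56339743e-04 -3.10216733e-01  9.50665698e-01 -1.38553944e-01]
 [ 0.00000000e+00  0.00000000e+00  0.00000000e+00  1.00000000e+00]]
```

View pics/w1.png

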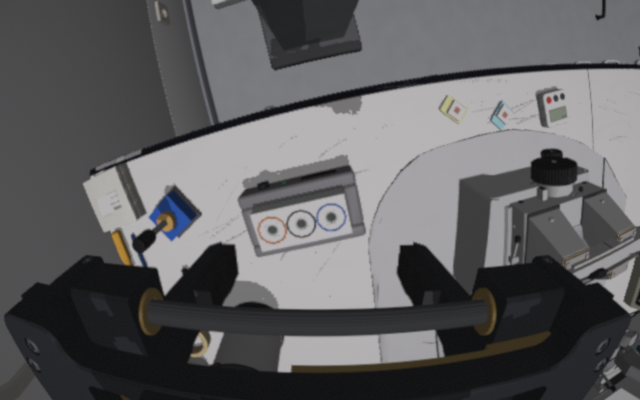

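The wrist view shows the orange ring at (272,230), black (301,223) and blue (331,217). The gauge stands in its stand at (145–170, 215–240). I compute precise positions from these.

```bash
cat >> h.py <<'E'
def wpix(p,s,uv,z):
    K=np.array(p["camera_matrix"]); E=np.array(p["hand_eye"]); R=np.array(s["tool_rot"]); t=np.array(s["tool_pos"])
    d=(np.array(uv,float)-K[:2,2])/K[0,0]; th=np.hypot(*d); c=np.array([*(np.sin(th)*d/max(th,1e-9)),np.cos(th)])
    o=R@E[:3,3]+t; v=R@E[:3,:3]@c; return o+v*(z-o[2])/v[2]
def blob(p,lo,hi,box,smin=80,vmin=50):
    h=cv2.cvtColor(p["pixels"],cv2.COLOR_RGB2HSV); k=(h[...,0]>=lo)&(h[...,0]<=hi)&(h[...,1]>smin)&(h[...,2]>vmin)
    m=np.zeros(k.shape,bool); m[box[1]:box[3],box[0]:box[2]]=1; k&=m; v,u=np.where(k)
    return (cv2.fitEllipse(np.stack([u,v],1).astype(np.float32)) if len(u)>5 else None), len(u)
E
python3 - <<'E'
from h import *
s=r.get_state(); p=r.grab_frame("wrist")
for n,lo,hi in(("or",3,25),("bl",100,130)):
    e,c=blob(p,lo,hi,(250,190,355,250)); print(n,e,c,wpix(p,s,e[0],.078).round(4))
print("black",wpix(p,s,(301,223.5),.078).round(4))
for n in("gauge","ring_orange","collar","gauge_grip","stand"):
    print(n,[(np.round(a["position"],4).tolist(),round(a["confidence"],2)) for a in r.look_for(p,n)[:2]])
E
```

```text
or ((278.5079345703125, 228.4725799560547), (25.16230583190918, 27.640649795532227), 110.23991394042969) 61 [ 0.4885 -0.1379  0.078 ]
bl ((337.1251525878906, 214.679931640625), (25.352975845336914, 28.343212127685547), 72.47142791748047) 22 [ 0.4875 -0.0582  0.078 ]
black [ 0.4885 -0.1069  0.078 ]
gauge [([0.4482, -0.3011, 0.1023], 0.6)]
ring_orange []
collar [([0.4844, -0.0554, 0.0776], 0.71), ([0.4463, -0.2994, 0.05], 0.5)]
gauge_grip [([0.4527, -0.3045, 0.1027], 0.97)]
stand [([0.4455, -0.294, 0.0348], 0.57)]
```

```bash
python3 -m creep '[{"claw":0,"slide":[-15,-45,0],"twist":[0,0,0]},{"claw":0,"slide":[-15,-45,0],"twist":[0,0,0]},{"claw":0,"slide":[-15,-45,0],"twist":[0,0,0]},{"claw":0,"slide":[0,0,0],"twist":[0,0,0]},{"claw":0,"slide":[0,0,0],"twist":[0,0,0]}]'
python3 - <<'E'
from h import *
s=r.get_state();print(np.round(s['joints'],1),s["tool_pos"])
p=r.grab_frame("wrist"); save(p,"w2.png")
for n in("gauge","ring_orange","collar","gauge_grip","stand"):
    print(n,[(np.round(a["position"],4).tolist(),round(a["confidence"],2)) for a in r.look_for(p,n)[:2]])
    m=r.masks_of(p,n)
    if m:
        v,u=np.where(m[0]["mask"]); print("   ",u.min(),u.max(),v.min(),v.max(),u.mean(),v.mean())
E
```

```text
time: 4.65
tool_pos: [0.4351, -0.1996, 0.3148]
tool_rot: [[-0.974, 0.228, -0.001], [0.228, 0.974, 0.0], [0.001, 0.0, -1.0]]
wrist_force: [0.3, -0.7, -0.6]
gripper_width: 0.999
[-12.1  10.2  35.9 110.3  -6.8  61.7 103.4] [ 0.43505713 -0.19963649  0.31484247]
gauge [([0.4482, -0.3033, 0.1119], 0.83)]
    219 256 183 224 237.5643203883495 202.86043689320388
ring_orange [([0.4856, -0.1341, 0.0805], 0.52)]
collar [([0.4438, -0.3036, 0.0516], 0.54)]
    233 256 182 204 245.68405797101448 192.16811594202898
gauge_grip []
    220 255 183 224 237.37953367875647 202.94041450777203
stand [([0.4416, -0.2969, 0.0347], 0.85)]
    222 279 158 216 251.5944055944056 183.95454545454547
```

View pics/w2.png

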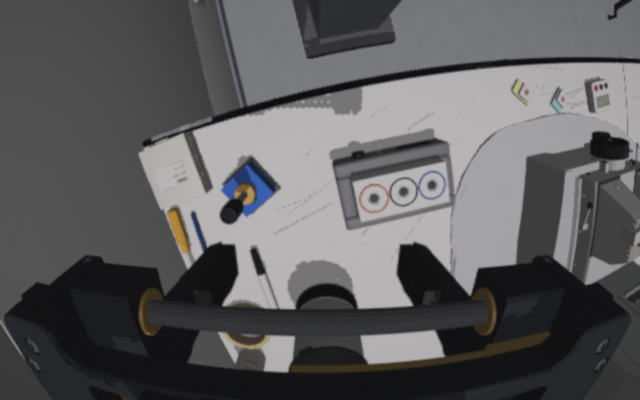

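The gripper is now still. The grip's top is at about (231,211), the orange ring at (374,198), black at (404,191) and blue at (432,185).

Run:
```python
from h import *
s=r.get_state(); p=r.grab_frame("wrist"); print(s["tool_pos"],s["time"])
for n,lo,hi,b in(("or",3,25,(355,175,395,220)),("bl",100,130,(415,165,450,205))):
    e,c=blob(p,lo,hi,b); print(n,e,c,wpix(p,s,e[0],.078).round(4))
g=cv2.cvtColor(p["pixels"],cv2.COLOR_RGB2GRAY); 
print("grip top",wpix(p,s,(231,212),.134).round(4),"black",wpix(p,s,(404,191.5),.078).round(4))
m=r.masks_of(p,"stand"); e,c=blob(p,100,125,(210,140,290,225),120); print("stand",e,wpix(p,s,e[0],.034).round(4))
e,c=blob(p,10,30,(225,170,265,215),90); print("collar",e,c,wpix(p,s,e[0],.05).round(4))
cv2.imwrite("pics/c2.png",cv2.resize(np.hstack([p["pixels"][140:230,200:300],p["pixels"][140:230,350:450]])[:,:,::-1],(800,360),interpolation=cv2.INTER_NEAREST))
```

```text
[ 0.43493843 -0.19988264  0.31517763] 5.2
or ((373.8935852050781, 198.1704864501953), (26.90485382080078, 28.51494598388672), 61.087547302246094) 65 [ 0.4886 -0.1378  0.078 ]
bl ((431.7445068359375, 184.93629455566406), (24.932964324951172, 27.629743576049805), 34.02265167236328) 20 [ 0.4883 -0.0579  0.078 ]
grip top [ 0.4486 -0.3032  0.134 ] black [ 0.4887 -0.0971  0.078 ]
stand ((247.60313415527344, 189.57362365722656), (36.9691276550293, 41.91524124145508), 41.950523376464844) [ 0.4501 -0.306   0.034 ]
collar ((244.86827087402344, 193.2547149658203), (16.328893661499023, 17.153606414794922), 34.720306396484375) 256 [ 0.4508 -0.3067  0.05  ]
```

View pics/c2.png

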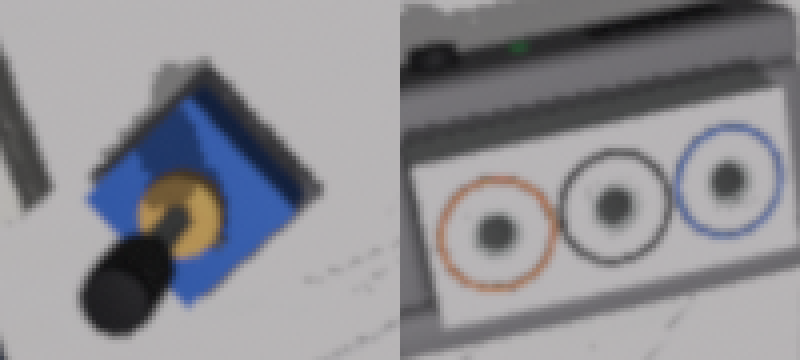

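```bash
python3 -m creep '[{"claw":0,"slide":[-12,-33,38],"twist":[0,0,0]},{"claw":0,"slide":[-13,-33,38],"twist":[0,0,0]},{"claw":0,"slide":[-13,-33,38],"twist":[0,0,0]},{"claw":0,"slide":[0,0,0],"twist":[0,0,0]},{"claw":0,"slide":[0,0,0],"twist":[0,0,0]},{"claw":0,"slide":[0,0,0],"twist":[0,0,0]}]'
python3 - <<'E'
from h import *
s=r.get_state(); p=r.grab_frame("wrist"); save(p,"w3.png"); print(s["tool_pos"],np.round(s["joints"],1))
m=r.masks_of(p,"gauge")
if m:
    v,u=np.where(m[0]["mask"]); print(u.min(),u.max(),v.min(),v.max(),u.mean(),v.mean())
print([(np.round(a["position"],4).tolist(),round(a["confidence"],2)) for a in r.look_for(p,"gauge")[:2]])
E
```

```text
time: 5.9
tool_pos: [0.4495, -0.3007, 0.2063]
tool_rot: [[-0.974, 0.227, 0.002], [0.227, 0.974, 0.0], [-0.002, 0.0, -1.0]]
wrist_force: [0.6, 0.5, 0.4]
gripper_width: 1.001
[ 0.44954961 -0.30074629  0.206308  ] [  2.5  26.   34.6 108.5 -18.8  51.  123.2]
294 326 172 234 309.9479166666667 203.0453431372549
[([0.4447, -0.3047, 0.1211], 0.88)]
```

View pics/w3.png

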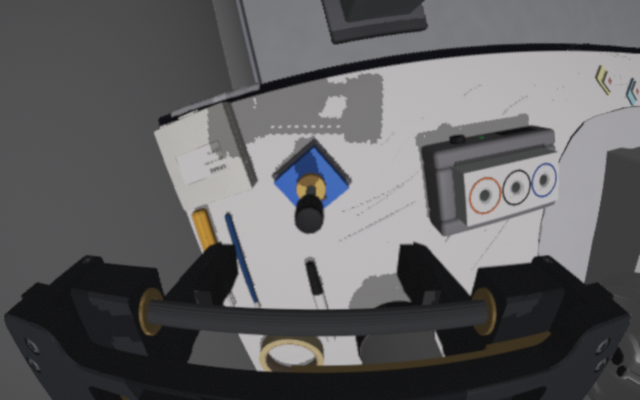

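The grip's top is at about (309,217) and the collar's top at about (311,188).

Run:
```python
from h import *
s=r.get_state(); p=r.grab_frame("wrist")
t=np.array(s["tool_pos"]);R=np.array(s["tool_rot"])
q=wpix(p,s,(309,217.5),.134); print("grip",q.round(4),"tool",(R.T@(q-t)).round(4))
e,c=blob(p,10,30,(290,170,335,215),90); q=wpix(p,s,e[0],.05); print("collar",e,q.round(4),(R.T@(q-t)).round(4))
for n,lo,hi,b in(("or",3,25,(465,170,501,220)),("bl",100,130,(530,155,562,205))):
    e,c=blob(p,lo,hi,b); print(n,e,c,wpix(p,s,e[0],.078).round(4))
print(p["depth"][217,309])
```

```text
grip [ 0.4499 -0.3068  0.134 ] tool [-0.0013 -0.0062  0.0727]
collar ((310.64227294921875, 187.1902618408203), (23.28913116455078, 23.666175842285156), 133.08673095703125) [ 0.4502 -0.3074  0.05  ] [-0.0015 -0.0067  0.1567]
or ((484.496337890625, 195.0105438232422), (29.230735778808594, 36.48884963989258), 25.51015853881836) 152 [ 0.4884 -0.1378  0.078 ]
bl ((543.2835693359375, 179.50564575195312), (22.674409866333008, 33.6748161315918), 15.654269218444824) 59 [ 0.4882 -0.0578  0.078 ]
0.22588551
```

```bash
python3 -m creep '[{"claw":0,"slide":[-1.5,-6.5,20],"twist":[0,0,0]},{"claw":0,"slide":[0,0,30],"twist":[0,0,0]},{"claw":0,"slide":[0,0,30],"twist":[0,0,0]},{"claw":0,"slide":[0,0,21],"twist":[0,0,0]},{"claw":0,"slide":[0,0,0],"twist":[0,0,0]},{"claw":0,"slide":[0,0,0],"twist":[0,0,0]},{"claw":120,"slide":[0,0,0],"twist":[0,0,0]},{"claw":120,"slide":[0,0,0],"twist":[0,0,0]}]' 25;  python3 -m creep '[{"claw":255,"slide":[0,0,0],"twist":[0,0,0]},{"claw":255,"slide":[0,0,0],"twist":[0,0,0]},{"claw":255,"slide":[0,0,0],"twist":[0,0,0]},{"claw":255,"slide":[0,0,0],"twist":[0,0,0]},{"claw":255,"slide":[0,0,0],"twist":[0,0,0]},{"claw":255,"slide":[0,0,0],"twist":[0,0,0]},{"claw":255,"slide":[0,0,0],"twist":[0,0,0]}]' 25
```

```text
time: 6.9
tool_pos: [0.4497, -0.3083, 0.1057]
tool_rot: [[-0.974, 0.227, 0.002], [0.227, 0.974, -0.001], [-0.002, -0.0, -1.0]]
wrist_force: [0.4, 0.7, 0.1]
gripper_width: 0.845
time: 7.6
tool_pos: [0.4488, -0.308, 0.1043]
tool_rot: [[-0.974, 0.228, -0.0], [0.228, 0.974, 0.0], [0.0, 0.0, -1.0]]
wrist_force: [-0.5, 0.4, -0.1]
gripper_width: 0.242
```

```bash
python3 -m creep '[{"claw":255,"slide":[0,0,-15],"twist":[0,0,0]},{"claw":255,"slide":[0,0,-25],"twist":[0,0,0]},{"claw":255,"slide":[0,0,-30],"twist":[0,0,0]},{"claw":255,"slide":[0,0,-30],"twist":[0,0,0]},{"claw":255,"slide":[0,0,0],"twist":[0,0,0]},{"claw":255,"slide":[0,0,0],"twist":[0,0,0]},{"claw":255,"slide":[0,0,0],"twist":[0,0,0]}]';  python3 -m creep '[{"claw":255,"slide":[0.2,29,0],"twist":[0,0,0]},{"claw":255,"slide":[0.2,29,0],"twist":[0,0,0]},{"claw":255,"slide":[0.2,29,0],"twist":[0,0,0]},{"claw":255,"slide":[0.2,29,0],"twist":[0,0,0]},{"claw":255,"slide":[0.2,29,0],"twist":[0,0,0]},{"claw":255,"slide":[0.1,28.6,0],"twist":[0,0,0]},{"claw":255,"slide":[0,0,0],"twist":[0,0,0]},{"claw":255,"slide":[0,0,0],"twist":[0,0,0]}]'
python3 -m creep '[{"claw":255,"slide":[0,0,0],"twist":[0,0,0]},{"claw":255,"slide":[0,0,0],"twist":[0,0,0]},{"claw":255,"slide":[0,0,0],"twist":[0,0,0]}]'
python3 - <<'E'
from h import *
s=r.get_state(); p=r.grab_frame("wrist"); save(p,"w4.png"); print(s["tool_pos"],np.round(s["joints"],1),s["wrist_force"])
t=np.array(s["tool_pos"]);R=np.array(s["tool_rot"])
for n,lo,hi,b in(("or",3,25,(265,150,360,230)),("bl",100,130,(340,150,420,230))):
    e,c=blob(p,lo,hi,b); print(n,e,c,wpix(p,s,e[0],.078).round(4),(R.T@(wpix(p,s,e[0],.078)-t)).round(4))
print([(np.round(a["position"],4).tolist(),round(a["confidence"],2)) for a in r.look_for(p,"gauge")[:2]])
E
```

```text
time: 8.3
tool_pos: [0.4481, -0.3073, 0.2034]
tool_rot: [[-0.974, 0.228, -0.002], [0.228, 0.974, 0.001], [0.002, 0.001, -1.0]]
wrist_force: [-0.4, 0.5, -2.4]
gripper_width: 0.243
time: 9.1
tool_pos: [0.4866, -0.1383, 0.2034]
tool_rot: [[-0.974, 0.226, -0.002], [0.226, 0.974, -0.0], [0.002, -0.001, -1.0]]
wrist_force: [-0.3, 0.3, -1.7]
gripper_width: 0.241
time: 9.4
tool_pos: [0.4869, -0.1397, 0.2042]
tool_rot: [[-0.973, 0.229, -0.0], [0.229, 0.973, -0.0], [0.0, -0.0, -1.0]]
wrist_force: [-0.0, -0.2, -2.5]
gripper_width: 0.245
[ 0.48689304 -0.13966548  0.20422218] [-16.4  22.7  34.2 113.4 -16.7  48.8 103.6] [-0.0374495  -0.22965196 -2.4747076 ]
or ((319.2066345214844, 203.38636779785156), (43.25539016723633, 50.826751708984375), 14.883898735046387) 957 [ 0.4952 -0.1401  0.078 ] [-0.0082  0.0016  0.1262]
bl ((405.9865417480469, 176.19337463378906), (37.782676696777344, 40.53611373901367), 32.08849334716797) 141 [ 0.4881 -0.0579  0.078 ] [0.0176 0.0798 0.1262]
[([0.4769, -0.1381, 0.2125], 0.96), ([0.4088, 0.3466, 0.0157], 0.35)]
```

View pics/w4.png

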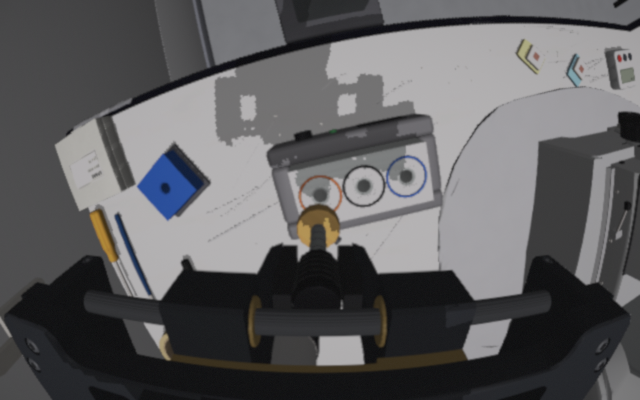

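The gauge is in the jaws with the collar at about (319,227). The orange ring is at (320,194), half-hidden by the collar, and the stand is empty. I fit the collar to get the rod's axis in tool coordinates.

Run:
```python
from h import *
s=r.get_state(); p=r.grab_frame("wrist")
t=np.array(s["tool_pos"]);R=np.array(s["tool_rot"])
e,c=blob(p,3,25,(295,170,345,203)); q=wpix(p,s,e[0],.078); print("ring",e,c,q.round(4),"tool",(R.T@(q-t)).round(4))
h=cv2.cvtColor(p["pixels"],cv2.COLOR_RGB2HSV)
for z in(.136,.145,.150,.154):
    q=wpix(p,s,(319,227),z); print("collar ",z,q.round(4),(R.T@(q-t)).round(4))
x=p["pixels"][165:265,270:370,::-1]; cv2.imwrite("pics/c4.png",cv2.resize(x,(600,600),interpolation=cv2.INTER_NEAREST))
P=r.grab_frame("top");S=r.grab_frame("scene")
for n,q in(("top",P),("scene",S)):
    W=cloud(q)
    for nm in("collar","gauge"):
        m=r.masks_of(q,nm)
        if m:
            k=m[0]["mask"]&(q["depth"]>0); print(n,nm,k.sum(),np.median(W[k],0).round(4),W[k].min(0).round(3),W[k].max(0).round(3))
```

```text
ring ((319.4864196777344, 195.5204620361328), (39.538761138916016, 41.372066497802734), 89.93045806884766) 140 [ 0.4883 -0.1377  0.078 ] tool [-0.0008  0.0018  0.1263]
collar  0.136 [ 0.494  -0.1398  0.136 ] [-0.0069  0.0011  0.0683]
collar  0.145 [ 0.4904 -0.139   0.145 ] [-0.0031  0.001   0.0593]
collar  0.15 [ 0.4883 -0.1386  0.15  ] [-0.001   0.001   0.0543]
collar  0.154 [ 0.4867 -0.1382  0.154 ] [0.0006 0.001  0.0503]
top collar 542 [ 0.4876 -0.0395  0.0567] [ 0.337 -0.087 -0.008] [ 0.535 -0.013  0.699]
scene collar 71 [ 0.4867 -0.1287  0.149 ] [ 0.475 -0.263  0.002] [ 0.519 -0.123  0.154]
scene gauge 159 [ 0.4846 -0.1342  0.1519] [ 0.473 -0.367 -0.   ] [ 0.528 -0.113  0.239]
```

View pics/c4.png

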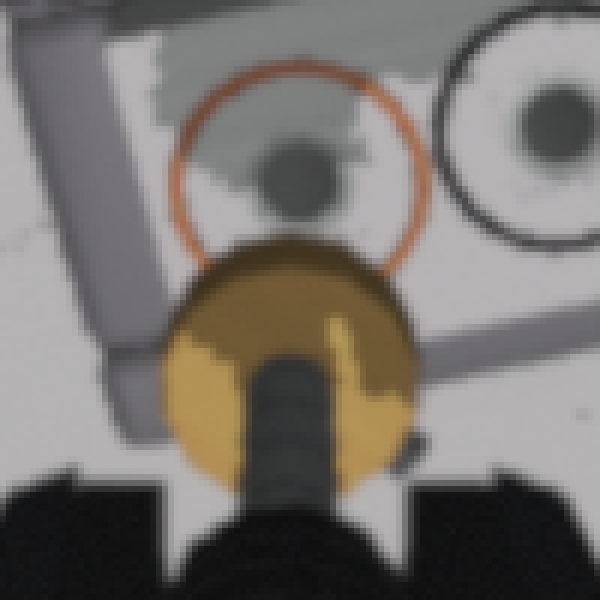

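```bash
python3 -m creep '[{"claw":255,"slide":[0,1,8],"twist":[0,0,0]},{"claw":255,"slide":[0,0,8],"twist":[0,0,0]},{"claw":255,"slide":[0,0,8],"twist":[0,0,0]},{"claw":255,"slide":[0,0,0],"twist":[0,0,0]},{"claw":255,"slide":[0,0,0],"twist":[0,0,0]},{"claw":255,"slide":[0,0,0],"twist":[0,0,0]},{"claw":255,"slide":[0,0,0],"twist":[0,0,0]}]'
python3 - <<'E'
from h import *
F=[];T=[]
for i in range(4):
    s=r.get_state(); p=r.grab_frame("wrist"); F.append(s["wrist_force"]);T.append(s["tool_pos"])
print(np.round(F,2).tolist(),np.mean(T,0).round(4))
t=np.mean(T,0);R=np.array(s["tool_rot"])
x=p["pixels"][165:265,270:370,::-1]; cv2.imwrite("pics/c5.png",cv2.resize(x,(600,600),interpolation=cv2.INTER_CUBIC))
e,c=blob(p,3,25,(295,165,350,195)); q=wpix(p,s,e[0],.078); print("ring",e,c,q.round(4),"tool",(R.T@(q-t)).round(4))
E
```

```text
time: 10.55
tool_pos: [0.4877, -0.1378, 0.1806]
tool_rot: [[-0.974, 0.228, 0.001], [0.228, 0.974, -0.0], [-0.001, 0.0, -1.0]]
wrist_force: [-0.4, 0.9, -1.6]
gripper_width: 0.242
[[-0.4, 0.94, -1.65], [-0.32, -1.08, -1.61], [-0.19, 0.29, -2.19], [0.08, 0.08, -1.99]] [ 0.4877 -0.1378  0.1806]
ring ((317.94537353515625, 202.3247833251953), (39.9418830871582, 44.263614654541016), 96.69139862060547) 100 [ 0.4872 -0.1372  0.078 ] tool [0.0007 0.0004 0.1026]
```

View pics/c5.png

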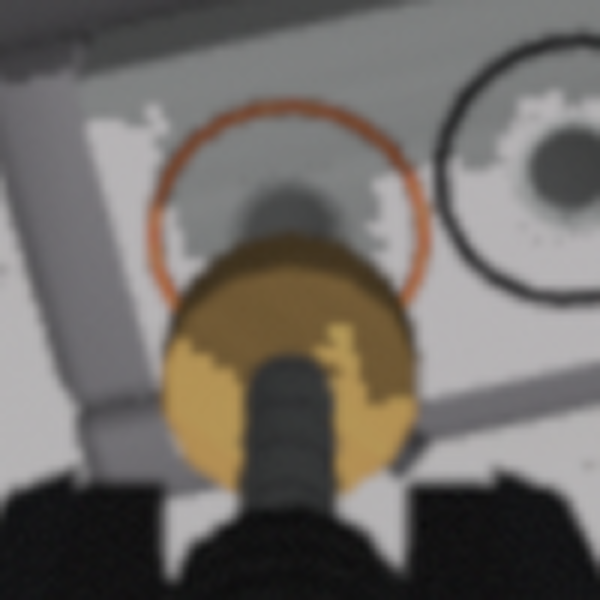

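The ring and collar are aligned sideways (ring centre u≈289, collar 290 in the crop). Fore and aft they agree within about 1 mm, so I start a cautious descent.

```bash
python3 -m creep '[{"claw":255,"slide":[-0.3,0,3],"twist":[0,0,0]},{"claw":255,"slide":[0,0,3],"twist":[0,0,0]},{"claw":255,"slide":[0,0,3],"twist":[0,0,0]},{"claw":255,"slide":[0,0,1],"twist":[0,0,0]},{"claw":255,"slide":[0,0,1],"twist":[0,0,0]},{"claw":255,"slide":[0,0,1],"twist":[0,0,0]},{"claw":255,"slide":[0,0,0],"twist":[0,0,0]},{"claw":255,"slide":[0,0,0],"twist":[0,0,0]}]'
python3 -m creep '[{"claw":255,"slide":[0,0,1],"twist":[0,0,0]},{"claw":255,"slide":[0,0,0.5],"twist":[0,0,0]},{"claw":255,"slide":[0,0,0],"twist":[0,0,0]}]'
```

```text
time: 11.55
tool_pos: [0.4878, -0.1378, 0.1684]
tool_rot: [[-0.974, 0.228, 0.0], [0.228, 0.974, -0.0], [-0.0, 0.0, -1.0]]
wrist_force: [-0.5, -0.6, -1.4]
gripper_width: 0.24
time: 11.85
tool_pos: [0.4887, -0.1381, 0.1676]
tool_rot: [[-0.974, 0.228, 0.002], [0.228, 0.974, -0.0], [-0.002, 0.0, -1.0]]
wrist_force: [-0.8, 0.3, 6.3]
gripper_width: 0.239
```

Contact came at tip height ≈ 0.0776, so the rod is on the rim. I back off and fit the collar and ring properly against projected models.

```bash
python3 -m creep '[{"claw":255,"slide":[0,0,-8],"twist":[0,0,0]},{"claw":255,"slide":[0,0,-8],"twist":[0,0,0]},{"claw":255,"slide":[0,0,0],"twist":[0,0,0]},{"claw":255,"slide":[0,0,0],"twist":[0,0,0]},{"claw":255,"slide":[0,0,0],"twist":[0,0,0]},{"claw":255,"slide":[0,0,0],"twist":[0,0,0]}]'
cat > fit.py <<'E'
from h import *
from scipy.optimize import minimize
S=4
def proj(p,X):  # tool-frame pts -> pixel
    E=np.array(p["hand_eye"]);K=np.array(p["camera_matrix"]); c=(X-E[:3,3])@E[:3,:3]
    rr=np.hypot(c[:,0],c[:,1]); th=np.arctan2(rr,c[:,2]); return K[:2,2]+K[0,0]*th[:,None]*c[:,:2]/rr[:,None]
a=np.linspace(0,2*np.pi,90,endpoint=False)
def circ(x,y,z,rad): return np.stack([x+rad*np.cos(a),y+rad*np.sin(a),z+0*a],1)
def poly(im,pts,o,val): cv2.fillPoly(im,[np.round(((pts-o+.5)*S-.5)*16).astype(np.int32)],val,shift=4)
def run(p,s):
    o=np.array([270,150]);B=p["pixels"][150:270,270:380]
    h=cv2.cvtColor(cv2.resize(B,None,fx=S,fy=S,interpolation=cv2.INTER_CUBIC),cv2.COLOR_RGB2HSV).astype(int)
    H,Sa,V=h[...,0],h[...,1],h[...,2]
    br=(H>14)&(H<30)&(Sa>90); orr=(H>=3)&(H<=14)&(Sa>70)
    n,l,st,_=cv2.connectedComponentsWithStats(br.astype(np.uint8)); br=l==1+np.argmax(st[1:,4])
    vv,uu=np.mgrid[:br.shape[0],:br.shape[1]]
    rodtop=np.where(br)[0]
    dark=(V<75)&(Sa<90)&(vv>np.percentile(rodtop,30)); dark=cv2.dilate(dark.astype(np.uint8),np.ones((5,5)))>0
    def cyl(q):
        im=np.zeros(br.shape,np.uint8); P=np.vstack([proj(p,circ(q[0],q[1],q[2],.015)),proj(p,circ(q[0],q[1],q[2]+.014,.015))])
        poly(im,cv2.convexHull(P.astype(np.float32))[:,0],o,1); return im>0
    def c1(q):
        m=cyl(q)&~dark; return 1-(m&br).sum()/max(1,(m|br).sum())
    r1=min((minimize(c1,[x0,.001,z0],method="Nelder-Mead",options=dict(initial_simplex=[[x0,.001,z0],[x0+.003,.001,z0],[x0,.004,z0],[x0,.001,z0+.006]],xatol=2e-5,fatol=1e-5)) for x0 in(-.002,.002) for z0 in(.05,.056)),key=lambda k:k.fun)
    zr=s["tool_pos"][2]-.078
    hide=cv2.dilate((cyl(r1.x)|(vv>np.where(br)[0].max()-20)).astype(np.uint8),np.ones((7,7)))>0
    orr=orr&~hide
    def ring(q):
        im=np.zeros(br.shape,np.uint8); poly(im,proj(p,circ(q[0],q[1],zr+q[2],.0185)),o,1);poly(im,proj(p,circ(q[0],q[1],zr+q[2],.0170)),o,0); return cv2.GaussianBlur(im.astype(float),(0,0),3)
    of=cv2.GaussianBlur(orr.astype(float),(0,0),3)
    def c2(q):
        m=ring(q)*~hide; f=of*~hide; return 1-(m*f).sum()/np.sqrt((m*m).sum()*(f*f).sum()+1e-9)
    r2=min((minimize(c2,[x0,.001,0],method="Nelder-Mead",options=dict(initial_simplex=[[x0,.001,0],[x0+.003,.001,0],[x0,.004,0],[x0,.001,.004]],xatol=2e-5,fatol=1e-6)) for x0 in(-.003,0,.003)),key=lambda k:k.fun)
    v=cv2.resize(B,None,fx=S,fy=S,interpolation=cv2.INTER_CUBIC)[:,:,::-1].copy()
    for X in(circ(*r1.x,.015),circ(r1.x[0],r1.x[1],r1.x[2]+.014,.015),circ(r2.x[0],r2.x[1],zr+r2.x[2],.0185),circ(r2.x[0],r2.x[1],zr+r2.x[2],.00625)):
        cv2.polylines(v,[np.round((proj(p,X)-o+.5)*S).astype(np.int32)],True,(0,255,0),1)
    return r1,r2,v
E
python3 - <<'E'
from fit import *
for i in range(3):
    s=r.get_state(); p=r.grab_frame("wrist"); a1,a2,v=run(p,s)
    print(np.round(s["tool_pos"],4),"collar",a1.x.round(4),round(a1.fun,3),"ring",a2.x.round(4),round(a2.fun,3))
cv2.imwrite("pics/f1.png",v)
E
```

```text
time: 12.45
tool_pos: [0.4875, -0.1377, 0.1825]
tool_rot: [[-0.974, 0.228, -0.001], [0.228, 0.974, 0.0], [0.001, -0.0, -1.0]]
wrist_force: [0.2, 0.9, -1.4]
gripper_width: 0.239
[ 0.4875 -0.1377  0.1825] collar [-0.0093  0.0002  0.0678] 0.05 ring [ 0.0016  0.0001 -0.0078] 0.007
[ 0.4876 -0.1377  0.1825] collar [-0.0093  0.0002  0.0679] 0.05 ring [ 0.0016  0.0002 -0.0079] 0.006
[ 0.4876 -0.1378  0.1826] collar [-0.009   0.0003  0.0673] 0.05 ring [ 0.0017  0.0002 -0.008 ] 0.006
```

View pics/f1.png

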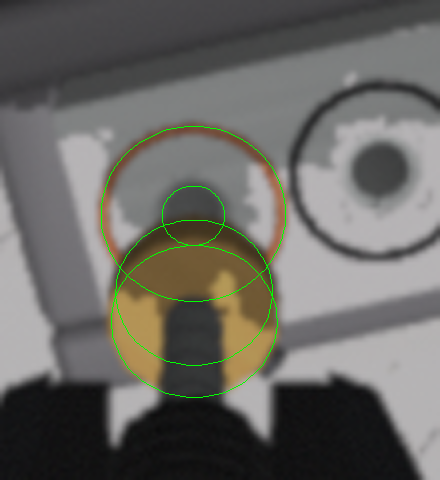

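With z free, the fit is poorly conditioned (the ring's z should be 0). I refit with the heights fixed from geometry.

```bash
sed -i 's/def run(p,s):/def run(p,s,zc=None):/; s/    def c1(q):/    def c1(q):\n        q=q if zc is None else [q[0],q[1],zc]/; s/    def c2(q):/    def c2(q):\n        q=q if zc is None else [q[0],q[1],0]/; s/    zr=s\[/    if zc is not None: r1.x[2]=zc\n    zr=s[/; s/    v=cv2.resize(B/    if zc is not None: r2.x[2]=0\n    v=cv2.resize(B/' fit.py
python3 - <<'E'
from fit import *
s=r.get_state(); p=r.grab_frame("wrist"); V=[]
for zc in(.050,.053,.056,.060):
    a1,a2,v=run(p,s,zc); V.append(v)
    print(zc,"collar",a1.x.round(4),round(a1.fun,3),"ring",a2.x.round(4),round(a2.fun,3))
# rod direction: dark rod pixels between collar and grip; pixel centres
B=cv2.cvtColor(p["pixels"],cv2.COLOR_RGB2HSV)
for row in range(226,250,3): 
    u=np.where((B[row,300:340,2]<80)&(B[row,300:340,1]<100))[0]+300; print(row,u.min() if len(u) else 0,u.max() if len(u) else 0,end="; ")
E=np.array(p["hand_eye"])
for q in([0,0,.03],[0,0,-.011+.018-.036],[0,0,.0903]): print(proj(p,np.array([q])).round(1))
cv2.imwrite("pics/f2.png",np.hstack([V[0][100:],V[2][100:]])[:, :880][:,::1]); im=cv2.imread("pics/f2.png"); cv2.imwrite("pics/f2.png",cv2.resize(im,(800,int(im.shape[0]*800/im.shape[1]))))
E
```

```text
0.05 collar [-0.0032  0.0007  0.05  ] 0.161 ring [-0.0003  0.0002  0.    ] 0.066
0.053 collar [-0.0043  0.0005  0.053 ] 0.138 ring [-0.0003  0.0002  0.    ] 0.066
0.056 collar [-0.0052  0.0004  0.056 ] 0.116 ring [-0.0003  0.0002  0.    ] 0.067
0.06 collar [-0.0065  0.0003  0.06  ] 0.085 ring [-0.0003  0.0002  0.    ] 0.067
226 313 322; 229 312 323; 232 311 324; 235 311 324; 238 311 339; 241 311 324; 244 311 325; 247 311 339; [[317.6 241. ]]
[[317.7 299.1]]
[[317.5 207.9]]
```

View pics/f2.png

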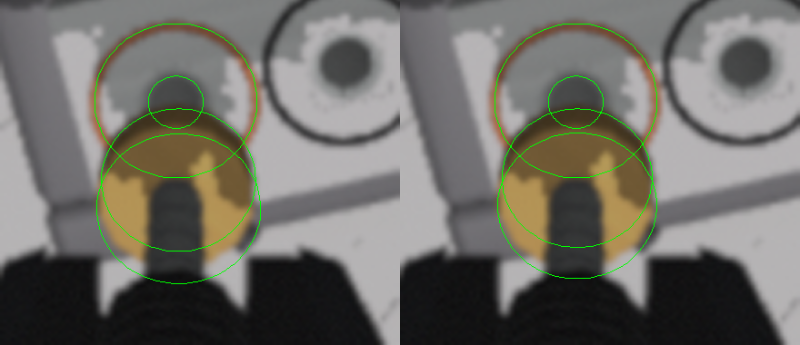

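The z–x coupling along the oblique ray is what limits this. The wrist depth map should resolve it.

Run:
```python
from h import *
D=[]
for i in range(3):
    s=r.get_state(); p=r.grab_frame("wrist"); D.append(p["depth"])
d=np.median(D,0); K=np.array(p["camera_matrix"]);E=np.array(p["hand_eye"])
v,u=np.mgrid[:400,:640]; x=(u-K[0,2])/K[0,0]; y=(v-K[1,2])/K[0,0]; th=np.hypot(x,y)+1e-9
c=np.stack([np.tan(th)*x/th*d,np.tan(th)*y/th*d,d],-1); T=c@E[:3,:3].T+E[:3,3]
np.save("T.npy",T)
for row in range(196,262,3): print(row,(T[row,[305,308,318,328]][:,[0,2]]*1000).round(1).tolist())
h=cv2.cvtColor(p["pixels"],cv2.COLOR_RGB2HSV)
k=(h[...,0]>14)&(h[...,0]<30)&(h[...,1]>90)&(u>285)&(u<350)&(v>195)&(v<260)&(d>0)
q=T[k]; z=np.median(q[:,2]); top=k&(abs(T[...,2]-z)<.003); print("brass z med",z,np.percentile(q[:,2],[5,25,75,95]).round(4)); q=T[top]
print("disc x",np.percentile(q[:,0],[1,50,99]).round(4),"y",np.percentile(q[:,1],[1,50,99]).round(4))
k=(abs(u-405)<20)&(v>170)&(v<200)|((abs(u-300)<5)&(v>185)&(v<195)); print("block z",np.median(T[k][:,2]), "expected",s["tool_pos"][2]-.078)
k=(h[...,0]>=3)&(h[...,0]<=14)&(h[...,1]>70)&(u>285)&(u<350)&(v>175)&(v<215); q=T[k]; print("ring z",np.median(q[:,2]), "x min",q[:,0].min(),q[:,1].min(),q[:,1].max(), "far edge x",np.percentile(q[:,0],[1,5]), k.sum())
```

```text
196 [[5.7, 103.5], [5.5, 104.4], [-6.9, 144.6], [5.7, 103.6]]
199 [[3.1, 103.8], [3.1, 103.8], [-6.9, 135.2], [3.1, 103.7]]
202 [[0.4, 103.9], [0.1, 104.8], [-6.8, 126.0], [0.1, 104.8]]
205 [[-2.0, 103.3], [-2.2, 104.0], [11.9, 62.3], [-2.2, 104.1]]
208 [[9.1, 64.3], [10.5, 60.0], [12.1, 55.5], [10.6, 59.7]]
211 [[8.8, 58.8], [10.4, 54.4], [10.6, 53.7], [10.4, 54.3]]
214 [[8.5, 53.9], [8.4, 54.0], [8.5, 53.8], [8.6, 53.6]]
217 [[6.4, 53.7], [6.4, 53.8], [6.4, 53.6], [6.6, 53.3]]
220 [[4.1, 54.0], [4.5, 53.2], [4.3, 53.5], [4.5, 53.2]]
223 [[2.0, 53.9], [2.2, 53.4], [2.2, 53.6], [2.1, 53.8]]
226 [[-0.1, 53.7], [-0.1, 53.8], [1.9, 48.9], [-0.0, 53.5]]
229 [[-2.4, 53.9], [-2.3, 53.9], [2.1, 43.6], [-2.1, 53.3]]
232 [[-4.6, 53.9], [-4.6, 53.9], [1.8, 39.4], [-4.5, 53.8]]
235 [[-6.6, 53.3], [-6.9, 54.0], [2.1, 34.1], [-6.7, 53.6]]
238 [[-9.2, 54.1], [-8.8, 53.3], [2.1, 29.9], [-8.5, 52.7]]
241 [[-11.5, 54.2], [-10.8, 52.8], [2.0, 25.8], [-11.2, 53.6]]
244 [[-13.3, 53.2], [-13.5, 53.6], [2.0, 21.7], [-13.4, 53.4]]
247 [[-80.4, 183.3], [-80.1, 182.7], [2.6, 16.7], [-79.9, 182.4]]
250 [[-83.7, 182.2], [-83.8, 182.4], [7.7, 3.0], [-83.5, 181.7]]
253 [[6.5, 2.0], [6.9, 1.1], [8.3, -1.6], [6.5, 1.9]]
256 [[6.9, -2.1], [6.9, -2.1], [7.8, -3.7], [6.5, -1.4]]
259 [[7.5, -6.3], [7.6, -6.4], [8.0, -7.2], [6.7, -4.9]]
brass z med 0.05369969238944605 [0.0529 0.0534 0.0542 0.0597]
disc x [-0.0134  0.0015  0.0119] y [-0.0133  0.0003  0.0137]
block z 0.10421976736989465 expected 0.10471968717196693
ring z 0.10328524182074013 x min -0.010027704809290591 -0.01869333477968932 0.019398961525027836 far edge x [-0.00968006 -0.00820757] 218
```

Depth settles it. The rod, collar and grip fronts all put the gauge axis at tool x = −3.0 mm. The well's wall and ring put the well at x ≈ −0.5 mm, with y equal within 0.3 mm. So I shift +2.4 mm in tool x and descend again.

```bash
python3 -m creep '[{"claw":255,"slide":[2.4,0,0],"twist":[0,0,0]},{"claw":255,"slide":[0,0,4],"twist":[0,0,0]},{"claw":255,"slide":[0,0,4],"twist":[0,0,0]},{"claw":255,"slide":[0,0,3],"twist":[0,0,0]},{"claw":255,"slide":[0,0,1],"twist":[0,0,0]},{"claw":255,"slide":[0,0,1],"twist":[0,0,0]},{"claw":255,"slide":[0,0,0],"twist":[0,0,0]},{"claw":255,"slide":[0,0,0],"twist":[0,0,0]}]'
python3 -m creep '[{"claw":255,"slide":[0,0,1],"twist":[0,0,0]},{"claw":255,"slide":[0,0,1],"twist":[0,0,0]},{"claw":255,"slide":[0,0,0],"twist":[0,0,0]}]'
python3 -m creep '[{"claw":255,"slide":[0,0,0.7],"twist":[0,0,0]},{"claw":255,"slide":[0,0,0.7],"twist":[0,0,0]},{"claw":255,"slide":[0,0,0],"twist":[0,0,0]}]'
```

```text
time: 13.6
tool_pos: [0.4855, -0.1373, 0.1699]
tool_rot: [[-0.974, 0.228, 0.0], [0.228, 0.974, -0.0], [-0.0, -0.0, -1.0]]
wrist_force: [-0.0, -0.1, -2.0]
gripper_width: 0.241
time: 13.9
tool_pos: [0.4853, -0.1372, 0.1677]
tool_rot: [[-0.974, 0.228, -0.0], [0.228, 0.974, 0.0], [0.0, 0.0, -1.0]]
wrist_force: [-0.6, 0.0, -1.4]
gripper_width: 0.24
time: 14.2
tool_pos: [0.4854, -0.1372, 0.1663]
tool_rot: [[-0.974, 0.228, -0.0], [0.228, 0.974, -0.0], [0.0, -0.0, -1.0]]
wrist_force: [0.4, 0.0, -2.2]
gripper_width: 0.239
```

```bash
python3 -m creep '[{"claw":255,"slide":[0,0,1.5],"twist":[0,0,0]},{"claw":255,"slide":[0,0,1.5],"twist":[0,0,0]},{"claw":255,"slide":[0,0,0],"twist":[0,0,0]}]'
python3 -m creep '[{"claw":255,"slide":[0,0,1.5],"twist":[0,0,0]},{"claw":255,"slide":[0,0,1.5],"twist":[0,0,0]},{"claw":255,"slide":[0,0,1.5],"twist":[0,0,0]},{"claw":255,"slide":[0,0,1.5],"twist":[0,0,0]},{"claw":255,"slide":[0,0,0],"twist":[0,0,0]}]'
```

```text
time: 14.5
tool_pos: [0.4853, -0.1372, 0.1632]
tool_rot: [[-0.974, 0.228, -0.0], [0.228, 0.974, 0.0], [0.0, -0.0, -1.0]]
wrist_force: [-1.0, -0.1, -1.7]
gripper_width: 0.242
time: 15.0
tool_pos: [0.4853, -0.1372, 0.1572]
tool_rot: [[-0.974, 0.228, -0.0], [0.228, 0.974, 0.0], [0.0, -0.0, -1.0]]
wrist_force: [-0.8, -0.6, -1.2]
gripper_width: 0.239
```

The rod is about 11 mm inside the well. I continue in small steps, with a force guard between them.

```bash
cat > g.py <<'E'
from bench import r
import sys
s=r.get_state(); f=s["wrist_force"]; print("  G t%.2f z%.4f F"%(s["time"],s["tool_pos"][2]),[round(float(a),1) for a in f]); sys.exit(0 if f[2]<3.8 and abs(f[0])+abs(f[1])<5 else 1)
E
exec 3>&1; exec >/dev/null
python3 -m creep '[{"claw":255,"slide":[0,0,1.5],"twist":[0,0,0]},{"claw":255,"slide":[0,0,1.5],"twist":[0,0,0]},{"claw":255,"slide":[0,0,1.5],"twist":[0,0,0]},{"claw":255,"slide":[0,0,1.5],"twist":[0,0,0]},{"claw":255,"slide":[0,0,0],"twist":[0,0,0]}]'; python3 g.py >&3 || exit
python3 -m creep '[{"claw":255,"slide":[0,0,1.5],"twist":[0,0,0]},{"claw":255,"slide":[0,0,1.5],"twist":[0,0,0]},{"claw":255,"slide":[0,0,1],"twist":[0,0,0]},{"claw":255,"slide":[0,0,0],"twist":[0,0,0]}]'; python3 g.py >&3 || exit
python3 -m creep '[{"claw":255,"slide":[0,0,1],"twist":[0,0,0]},{"claw":255,"slide":[0,0,1],"twist":[0,0,0]},{"claw":255,"slide":[0,0,0],"twist":[0,0,0]}]'; python3 g.py >&3 || exit
python3 -m creep '[{"claw":255,"slide":[0,0,1],"twist":[0,0,0]},{"claw":255,"slide":[0,0,1],"twist":[0,0,0]},{"claw":255,"slide":[0,0,0],"twist":[0,0,0]}]'; python3 g.py >&3 || exit
python3 -m creep '[{"claw":255,"slide":[0,0,1],"twist":[0,0,0]},{"claw":255,"slide":[0,0,1],"twist":[0,0,0]},{"claw":255,"slide":[0,0,0],"twist":[0,0,0]}]'; python3 g.py >&3 || exit
```

```text
G t15.50 z0.1512 F [0.7, -0.2, -1.2]
  G t15.90 z0.1472 F [0.1, 0.7, -1.2]
  G t16.20 z0.1455 F [0.7, -0.1, -0.7]
  G t16.50 z0.1434 F [0.5, 0.7, 0.5]
  G t16.80 z0.1413 F [0.5, 0.4, 1.3]
```

Collar contact came near z ≈ 0.145, as expected, and it is sliding. I continue.

```bash
exec 3>&1; exec >/dev/null
python3 -m creep '[{"claw":255,"slide":[0,0,1],"twist":[0,0,0]},{"claw":255,"slide":[0,0,1],"twist":[0,0,0]},{"claw":255,"slide":[0,0,0],"twist":[0,0,0]}]'; python3 g.py >&3 || exit
python3 -m creep '[{"claw":255,"slide":[0,0,1],"twist":[0,0,0]},{"claw":255,"slide":[0,0,1],"twist":[0,0,0]},{"claw":255,"slide":[0,0,0],"twist":[0,0,0]}]'; python3 g.py >&3 || exit
python3 -m creep '[{"claw":255,"slide":[0,0,1],"twist":[0,0,0]},{"claw":255,"slide":[0,0,1],"twist":[0,0,0]},{"claw":255,"slide":[0,0,0],"twist":[0,0,0]}]'; python3 g.py >&3 || exit
python3 -m creep '[{"claw":255,"slide":[0,0,1],"twist":[0,0,0]},{"claw":255,"slide":[0,0,1],"twist":[0,0,0]},{"claw":255,"slide":[0,0,0],"twist":[0,0,0]}]'; python3 g.py >&3 || exit
python3 -m creep '[{"claw":255,"slide":[0,0,1],"twist":[0,0,0]},{"claw":255,"slide":[0,0,1],"twist":[0,0,0]},{"claw":255,"slide":[0,0,0],"twist":[0,0,0]}]'; python3 g.py >&3 || exit
python3 -m creep '[{"claw":255,"slide":[0,0,1],"twist":[0,0,0]},{"claw":255,"slide":[0,0,1],"twist":[0,0,0]},{"claw":255,"slide":[0,0,0],"twist":[0,0,0]}]'; python3 g.py >&3 || exit
python3 -m creep '[{"claw":255,"slide":[0,0,1],"twist":[0,0,0]},{"claw":255,"slide":[0,0,1],"twist":[0,0,0]},{"claw":255,"slide":[0,0,0],"twist":[0,0,0]}]'; python3 g.py >&3 || exit
```

```text
G t17.10 z0.1393 F [0.7, 0.7, 0.3]
  G t17.40 z0.1372 F [0.7, 0.9, -0.4]
  G t17.70 z0.1352 F [1.0, 1.2, 0.2]
  G t18.00 z0.1332 F [0.2, 1.7, -1.0]
  G t18.30 z0.1313 F [0.1, 1.8, 0.1]
  G t18.60 z0.1292 F [1.4, 1.2, -0.1]
  G t18.90 z0.1273 F [0.8, 0.4, -0.2]
```

```bash
exec 3>&1; exec >/dev/null
python3 -m creep '[{"claw":255,"slide":[0,0,1],"twist":[0,0,0]},{"claw":255,"slide":[0,0,1],"twist":[0,0,0]},{"claw":255,"slide":[0,0,0],"twist":[0,0,0]}]'; python3 g.py >&3 || exit
python3 -m creep '[{"claw":255,"slide":[0,0,1],"twist":[0,0,0]},{"claw":255,"slide":[0,0,1],"twist":[0,0,0]},{"claw":255,"slide":[0,0,0],"twist":[0,0,0]}]'; python3 g.py >&3 || exit
python3 -m creep '[{"claw":255,"slide":[0,0,1],"twist":[0,0,0]},{"claw":255,"slide":[0,0,1],"twist":[0,0,0]},{"claw":255,"slide":[0,0,0],"twist":[0,0,0]}]'; python3 g.py >&3 || exit
python3 -m creep '[{"claw":255,"slide":[0,0,1],"twist":[0,0,0]},{"claw":255,"slide":[0,0,1],"twist":[0,0,0]},{"claw":255,"slide":[0,0,0],"twist":[0,0,0]}]'; python3 g.py >&3 || exit
python3 -m creep '[{"claw":255,"slide":[0,0,1],"twist":[0,0,0]},{"claw":255,"slide":[0,0,1],"twist":[0,0,0]},{"claw":255,"slide":[0,0,0],"twist":[0,0,0]}]'; python3 g.py >&3 || exit
python3 -m creep '[{"claw":255,"slide":[0,0,1],"twist":[0,0,0]},{"claw":255,"slide":[0,0,1],"twist":[0,0,0]},{"claw":255,"slide":[0,0,0],"twist":[0,0,0]}]'; python3 g.py >&3 || exit
python3 -m creep '[{"claw":255,"slide":[0,0,1],"twist":[0,0,0]},{"claw":255,"slide":[0,0,1],"twist":[0,0,0]},{"claw":255,"slide":[0,0,0],"twist":[0,0,0]}]'; python3 g.py >&3 || exit
python3 -m creep '[{"claw":255,"slide":[0,0,1],"twist":[0,0,0]},{"claw":255,"slide":[0,0,1],"twist":[0,0,0]},{"claw":255,"slide":[0,0,0],"twist":[0,0,0]}]'; python3 g.py >&3 || exit
```

```text
G t19.20 z0.1253 F [-0.2, 1.3, 0.1]
  G t19.50 z0.1232 F [0.5, 1.7, -0.5]
  G t19.80 z0.1213 F [-0.4, 0.4, 0.5]
  G t20.10 z0.1193 F [-0.0, 0.9, -0.2]
  G t20.40 z0.1173 F [1.0, 0.4, -0.2]
  G t20.70 z0.1153 F [-0.1, 3.0, 0.4]
  G t21.00 z0.1133 F [1.0, 1.3, 1.3]
  G t21.30 z0.1113 F [0.5, 1.2, 0.1]
```

The nominal depth is already about 57 mm, close to the limit. Before going on I check that the gauge hasn't slipped in the jaws.

```bash
cat > chk.py <<'E'
from h import *
s=r.get_state(); p=r.grab_frame("wrist"); d=p["depth"]; K=np.array(p["camera_matrix"]);E=np.array(p["hand_eye"])
v,u=np.mgrid[:400,:640]; x=(u-K[0,2])/K[0,0]; y=(v-K[1,2])/K[0,0]; th=np.hypot(x,y)+1e-9
c=np.stack([np.tan(th)*x/th*d,np.tan(th)*y/th*d,d],-1); T=c@E[:3,:3].T+E[:3,3]; t=np.array(s["tool_pos"])
W=T@np.array(s["tool_rot"]).T+t
print(t.round(4),np.round(s["wrist_force"],1))
for row in range(205,330,4): print(row,(T[row,[308,318,328]][:,[0,2]]*1000).round(1).tolist(),(W[row,318]*1000).round(0))
save(p,"chk.png"); cv2.imwrite("pics/chk_c.png",cv2.resize(p["pixels"][170:300,240:400,::-1],(800,650)[:1]+(600,)))
E
python3 chk.py
```

```text
[ 0.4854 -0.1373  0.1113] [0.5 1.2 0.1]
205 [[21.8, 33.1], [22.2, 31.8], [21.8, 33.0]] [ 464. -132.   80.]
209 [[19.3, 33.1], [19.2, 33.5], [19.3, 33.0]] [ 467. -133.   78.]
213 [[16.5, 33.8], [17.0, 32.7], [16.7, 33.3]] [ 469. -133.   79.]
217 [[79.9, -138.6], [14.5, 32.4], [14.9, 31.5]] [ 471. -134.   79.]
221 [[11.8, 33.0], [11.5, 33.6], [12.1, 32.0]] [ 474. -134.   78.]
225 [[11.2, 28.0], [12.4, 25.2], [10.9, 28.8]] [ 473. -134.   86.]
229 [[11.0, 22.6], [12.1, 20.2], [10.9, 22.9]] [ 474. -134.   91.]
233 [[9.7, 20.0], [10.4, 18.5], [10.1, 19.0]] [ 475. -135.   93.]
237 [[7.6, 19.2], [7.9, 18.5], [7.9, 18.6]] [ 478. -135.   93.]
241 [[5.2, 19.1], [6.0, 17.4], [5.4, 18.6]] [ 480. -136.   94.]
245 [[3.0, 18.5], [2.6, 19.3], [3.1, 18.1]] [ 483. -136.   92.]
249 [[79.9, -138.6], [1.3, 16.8], [-0.1, 19.4]] [ 484. -137.   95.]
253 [[6.9, 1.1], [8.2, -1.3], [6.2, 2.6]] [ 477. -135.  113.]
257 [[7.0, -3.3], [7.9, -4.9], [6.4, -2.2]] [ 478. -135.  116.]
261 [[7.2, -7.8], [8.1, -9.4], [6.9, -7.3]] [ 478. -135.  121.]
265 [[7.3, -11.9], [7.7, -12.6], [7.7, -12.5]] [ 478. -135.  124.]
269 [[
[... 387 characters left out ...]
.  141.]
293 [[3.9, -30.0], [3.7, -29.6], [4.6, -31.0]] [ 482. -136.  141.]
297 [[2.5, -31.0], [1.5, -29.5], [3.1, -31.8]] [ 484. -137.  141.]
301 [[-0.6, -29.6], [0.5, -31.0], [0.1, -30.6]] [ 485. -137.  142.]
305 [[-2.6, -29.8], [-3.0, -29.3], [-2.3, -30.3]] [ 488. -138.  141.]
309 [[25.3, -68.5], [25.2, -68.5], [26.0, -69.4]] [ 461. -131.  180.]
313 [[26.5, -71.8], [26.0, -71.3], [26.2, -71.5]] [ 460. -131.  183.]
317 [[25.2, -72.0], [26.3, -73.4], [25.3, -72.1]] [ 460. -131.  185.]
321 [[24.3, -72.7], [24.4, -72.8], [23.8, -72.2]] [ 462. -132.  184.]
325 [[24.0, -74.1], [23.6, -73.6], [24.4, -74.5]] [ 462. -132.  185.]
329 [[23.1, -74.7], [23.1, -74.7], [22.3, -73.8]] [ 463. -132.  186.]
```

View pics/chk_c.png

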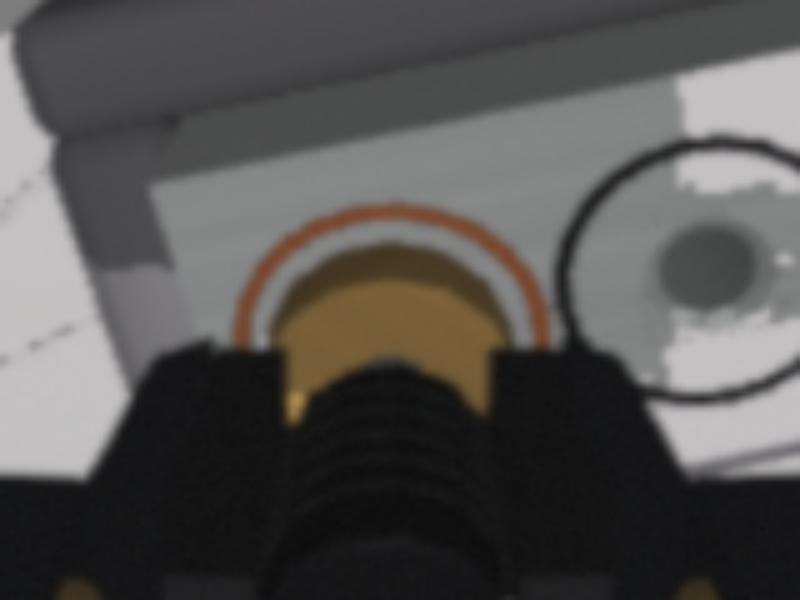

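The collar lies on the block (top at z = 0.092) inside the orange ring. The grip top is at 0.141, so the foot is at −57 mm with no slip. The bottom must be very near, so I switch to 1 mm steps.

```bash
exec 3>&1; exec >/dev/null
python3 -m creep '[{"claw":255,"slide":[0,0,1],"twist":[0,0,0]},{"claw":255,"slide":[0,0,0],"twist":[0,0,0]},{"claw":255,"slide":[0,0,0],"twist":[0,0,0]}]'; python3 g.py >&3 || exit
python3 -m creep '[{"claw":255,"slide":[0,0,1],"twist":[0,0,0]},{"claw":255,"slide":[0,0,0],"twist":[0,0,0]},{"claw":255,"slide":[0,0,0],"twist":[0,0,0]}]'; python3 g.py >&3 || exit
python3 -m creep '[{"claw":255,"slide":[0,0,0.7],"twist":[0,0,0]},{"claw":255,"slide":[0,0,0],"twist":[0,0,0]},{"claw":255,"slide":[0,0,0],"twist":[0,0,0]}]'; python3 g.py >&3 || exit
```

```text
G t21.65 z0.1106 F [-0.2, 0.8, 3.9]
```

```bash
python3 -m creep '[{"claw":255,"slide":[0,0,0.5],"twist":[0,0,0]},{"claw":255,"slide":[0,0,0],"twist":[0,0,0]},{"claw":255,"slide":[0,0,0],"twist":[0,0,0]},{"claw":255,"slide":[0,0,0],"twist":[0,0,0]}]' | grep -E "pos|force"; python3 -m creep '[{"claw":255,"slide":[0,0,0],"twist":[0,0,0]}]' | grep -E "pos|force"
```

```text
tool_pos: [0.4858, -0.1375, 0.1103]
wrist_force: [0.2, -0.0, 8.1]
tool_pos: [0.4858, -0.1375, 0.1104]
wrist_force: [-0.2, 1.2, 6.5]
```

The bottom is confirmed: the force rises about 7–8 N at constant z. I relax slightly, open, and retract straight up.

```bash
python3 -m creep '[{"claw":255,"slide":[0,0,-0.5],"twist":[0,0,0]},{"claw":255,"slide":[0,0,0],"twist":[0,0,0]},{"claw":200,"slide":[0,0,0],"twist":[0,0,0]},{"claw":150,"slide":[0,0,0],"twist":[0,0,0]},{"claw":120,"slide":[0,0,0],"twist":[0,0,0]},{"claw":100,"slide":[0,0,0],"twist":[0,0,0]},{"claw":100,"slide":[0,0,0],"twist":[0,0,0]},{"claw":100,"slide":[0,0,0],"twist":[0,0,0]}]'
python3 -m creep '[{"claw":100,"slide":[0,0,-5],"twist":[0,0,0]},{"claw":100,"slide":[0,0,-15],"twist":[0,0,0]},{"claw":100,"slide":[0,0,-25],"twist":[0,0,0]},{"claw":100,"slide":[0,0,-25],"twist":[0,0,0]},{"claw":100,"slide":[0,0,-20],"twist":[0,0,0]},{"claw":100,"slide":[0,0,0],"twist":[0,0,0]},{"claw":100,"slide":[0,0,0],"twist":[0,0,0]},{"claw":100,"slide":[0,0,0],"twist":[0,0,0]}]'
python3 chk.py | sed -n 1,20p
python3 - <<'E'
import cv2; a=cv2.imread("pics/chk.png"); cv2.imwrite("pics/end.png",cv2.resize(a[130:270,240:420],(720,560)))
E
```

```text
time: 22.95
tool_pos: [0.4853, -0.1372, 0.1103]
tool_rot: [[-0.974, 0.228, -0.0], [0.228, 0.974, -0.0], [0.0, -0.0, -1.0]]
wrist_force: [0.1, -0.2, 0.2]
gripper_width: 0.608
time: 23.75
tool_pos: [0.4848, -0.137, 0.1996]
tool_rot: [[-0.974, 0.228, -0.001], [0.228, 0.974, 0.0], [0.001, -0.0, -1.0]]
wrist_force: [-0.9, -0.0, 0.1]
gripper_width: 0.609
[ 0.4848 -0.137   0.1996] [-0.9 -0.   0.1]
205 [[3.5, 87.2], [7.1, 76.6], [5.3, 81.7]] [ 478. -135.  123.]
209 [[4.0, 76.5], [7.6, 66.2], [5.9, 71.2]] [ 477. -135.  133.]
213 [[4.6, 66.4], [7.2, 59.3], [5.5, 63.9]] [ 478. -135.  140.]
217 [[3.9, 60.2], [4.7, 58.2], [4.7, 58.1]] [ 480. -136.  141.]
221 [[1.7, 58.4], [1.3, 59.3], [2.1, 57.4]] [ 484. -136.  140.]
225 [[-1.1, 58.0], [-1.5, 58.8], [-0.9, 57.4]] [ 486. -137.  141.]
229 [[-4.4, 58.7], [-4.5, 59.0], [-4.4, 58.6]] [ 489. -138.  141.]
233 [[-7.0, 57.7], [-6.9, 57.5], [-6.9, 57.5]] [ 492. -138.  142.]
237 [[-49.7, 144.2], [-9.9, 57.5], [-10.2, 58.1]] [ 495. -139.  142.]
241 [[-80.4, 199.7], [-13.4, 58.3], [-80.3, 199.5]] [ 498. -140.  141.]
245 [[-85.4, 198.8], [-84.8, 197.7], [-85.1, 198.3]] [ 567. -156.    2.]
249 [[-90.3, 197.8], [-90.4, 197.9], [-90.8, 198.8]] [ 573. -157.    2.]
253 [[-96.9, 200.0], [-96.3, 198.7], [-96.2, 198.4]] [ 578. -158.    1.]
257 [[-102.0, 198.9], [-102.0, 198.9], [-101.8, 198.6]] [ 584. -159.    1.]
261 [[-107.8, 199.3], [-108.6, 200.6], [-107.5, 198.7]] [ 590. -161.   -1.]
265 [[-113.7, 199.4], [-113.5, 199.2], [-113.3, 198.8]] [ 595. -162.    0.]
269 [[-119.5, 199.3], [-118.8, 198.3], [-118.9, 198.4]] [ 600. -163.    1.]
273 [[-125.4, 199.4], [-125.3, 199.2], [-125.2, 199.0]] [ 607. -165.    0.]
277 [[-132.1, 200.5], [-130.7, 198.2], [-131.0, 198.6]] [ 612. -166.    1.]
```

The picture limit is reached, so I verify the end state by numbers only: the collar's top height, and the axis at grip and collar level.

Run:
```python
from h import *
Wz=[];
s=r.get_state()
for i in range(3):
    p=r.grab_frame("wrist"); d=p["depth"]; K=np.array(p["camera_matrix"]);E=np.array(p["hand_eye"])
    v,u=np.mgrid[:400,:640]; x=(u-K[0,2])/K[0,0]; y=(v-K[1,2])/K[0,0]; th=np.hypot(x,y)+1e-9
    c=np.stack([np.tan(th)*x/th*d,np.tan(th)*y/th*d,d],-1); Wz.append((c@E[:3,:3].T+E[:3,3])@np.array(s["tool_rot"]).T+s["tool_pos"])
W=np.median(Wz,0); h=cv2.cvtColor(p["pixels"],cv2.COLOR_RGB2HSV)
near=np.hypot(W[...,0]-.4885,W[...,1]+.138)<.03
k=near&(h[...,0]>14)&(h[...,0]<30)&(h[...,1]>90); z=W[k][:,2]; top=np.median(z[z>np.percentile(z,60)])
blk=near&(h[...,1]<40)&(abs(W[...,2]-.078)<.005); bz=np.median(W[blk][:,2]); g=near&(W[...,2]>.137)
print("collar top",top,"block",bz,"collar lower above block mm",(top-bz-.014)*1e3,"grip top",np.median(W[g],0).round(4),"n",k.sum(),blk.sum(),g.sum())
t=r.grab_frame("top")
for n in("timer","cassette_1"): print(n,[np.round(a["position"],3).tolist() for a in r.look_for(t,n)[:2]])
print(r.get_state()["time"])
```

```text
collar top 0.28406672406615224 block 0.07858717361945347 collar lower above block mm 191.47955044669877 grip top [ 0.4647 -0.1327  0.283 ] n 1528 1530 9074
timer [[0.412, 0.363, 0.022]]
cassette_1 [[0.409, 0.25, 0.012], [0.386, 0.156, 0.014]]
24.1
```

Run:
```python
from h import *
s=r.get_state(); L=[]
p=r.grab_frame("wrist"); d=p["depth"]; K=np.array(p["camera_matrix"]);E=np.array(p["hand_eye"])
v,u=np.mgrid[:400,:640]; x=(u-K[0,2])/K[0,0]; y=(v-K[1,2])/K[0,0]; th=np.hypot(x,y)+1e-9
c=np.stack([np.tan(th)*x/th*d,np.tan(th)*y/th*d,d],-1); W=(c@E[:3,:3].T+E[:3,3])@np.array(s["tool_rot"]).T+s["tool_pos"]
h=cv2.cvtColor(p["pixels"],cv2.COLOR_RGB2HSV)
near=(np.hypot(W[...,0]-.4885,W[...,1]+.138)<.03)&(d>0)&(W[...,2]<.16)
k=near&(h[...,0]>14)&(h[...,0]<30)&(h[...,1]>90); z=W[k][:,2]; print("brass n",k.sum(),"z pct",np.percentile(z,[5,30,50,70,90]).round(4))
blk=near&(h[...,1]<40)&(abs(W[...,2]-.078)<.004); print("block",np.median(W[blk][:,2]),blk.sum())
g=near&(W[...,2]>.138)&(W[...,2]<.145); q=W[g]; print("grip top",((q.min(0)+q.max(0))/2).round(4),np.median(q[:,2]),g.sum())
```

```text
brass n 503 z pct [0.0892 0.093  0.0935 0.094  0.1082]
block 0.07858614641471773 1517
grip top [ 0.4882 -0.1366  0.1407] 0.14146665893992022 714
```

```bash
python3 -c "
from bench import r
print(r.sign_off())"
```

```text
the job is handed in; nothing more can be done
None
```

The gauge is standing released and upright in the orange-ringed well, and I handed the job in at about 24 s of the 48 s allowed. No verdict was reported.

**What happened**
- **First try:** the rod landed on the well's rim with about 8 N, because the gauge sat 3 mm off-centre in the jaws. The wrist camera's depth image showed this. I backed off, shifted 2.4 mm and the rod went in freely.
- **Pressing:** the collar started sliding at about the expected height. The rod reached the bottom at a depth of roughly 57–58 mm. The wrist force peaked at about 8 N at the readings, which is roughly 10 N on the gauge and under the 16 N limit. I then backed off 0.5 mm, opened the jaws and raised the arm about 90 mm.

**Last checks**

| Check | Result |
|---|---|
| Collar's lower face above the block | about 0.9 mm (limit 2.2 mm) |
| Grip's top centre from the ring centre | about 1 mm, so upright |
| Grip's top height | matches the rod within 1 mm of the pressed position |
| Wrist force after retracting | about zero |
| Timer and cassettes | at their starting positions within camera accuracy |

**Failed or disagreed**
- The first rod-axis estimates from pixels disagreed with the depth image by 2–3 mm.
- My first end-state script returned nonsense heights because gripper pixels were included, so I filtered them out and repeated it.
- I could not view a final picture because the viewer's limit was reached, so the end state rests on depth numbers good to about 1 mm.

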